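Prop the drying cabinet's door ajar on its stay

ROBOT

A 6-joint arm with a two-finger parallel gripper is mounted at the origin on the work surface. World frame = base frame: x ahead of the robot, y to its left, z up, the work surface at z = 0. Lengths are in m, angles in degrees, forces in N, time in s.
With the tool pointing down it reaches from about 0.375 to 0.975 m from the base axis. Payload 3.8 kg.
Tool frame: the origin (TCP) lies midway between the tips of the shut fingers; the grasp point (between the pads) lies 19 mm behind it; y points along the fingers, z is the direction in which the jaws open and shut, and the axes are right-handed (so a half turn about y gives the same grasp; the last joint's range is limited). The gripper opens to 88 mm and grips with 3 to 60 N. Pads are 18 mm wide; open, the fingers measure 123 mm over their backs; the gripper's body (75 mm by 187 mm) begins 45 mm behind the grasp point.
Start: joints at [-70.239, 15.12, 91.902, -0, 72.978, -2.114], TCP at [0.251, -0.626, 0.239] pointing down, gripper open.
Joint ranges: [-150.88, 150.88], [-54.13, 125.18], [17.81, 147.31], [-75.09, 255.09], [0, 152.58], [-146.25, 146.25]. Speed limits (degrees/s): [147.25, 147.25, 180, 180, 180, 180].

INTERFACE

Orientations are given as a 3x3 rotation matrix whose columns are the frame's x, y, z axes.
In Python, from plant import manip gives the robot as it stands.
- The arm moves only by the shell command python3 -m inch 'ROWS' [OPENING]. ROWS is JSON, a list of rows, each a list of 6 numbers: the shift along the world's x, y, z in m, then the turn, a rotation vector about the world's x, y, z in degrees. In form: [[tx, ty, tz, rx, ry, rz], ...]. A call has 1 to 8 rows; each row shifts and turns the pose as measured when the row begins; what a row does not reach is not made up. A row lasts 1/12 s, in which the tool goes at most 41.7 mm and 7.16 degrees, less where a joint would pass 70% of its speed; a pose out of reach is approached as far as the arm can. A call with a gripper value outside its range is refused whole. OPENING is the closure, from 0 (fully open) to 1 (shut), set as the call begins (- or left out, the last holds). The fingers move at their own pace and stop on an object; the grip force is fixed at half the most. Time passes only in rows, so rows that do not move let the fingers close. It gives the time, the measured TCP pose, the force and the opening at its end, in the units of the state.
- manip.read_state(): the state, without advancing time (a new reading comes with each control period).
- manip.grab_frame(name): name is "scene" or "top" or "wrist"; returns a dict with "color" (384x512x3 uint8, red, green, blue), "intrinsics" (3x3 intrinsics, pixels), "view" (4x4, takes a point from world to camera coordinates). Camera axes: x right, y down, z forward; pixel columns grow to the right and rows downward; lengths in m; the calibration is good to about 2 mm. A picture is of the moment at which its call begins. There is no depth.
- manip.close_job(): hands the job in, once; it reports no verdict.
The state is a dict: "clock": time; "joint_positions": joint angles; "joint_velocities": joint speeds; "tau": joint torques, N m; "eef_pos": TCP position; "orientation": TCP orientation; "force": force on the tool from outside, world axes, zero at the start; "wrist_torque": the same for the moment, N m; "finger_gap": finger opening in m.
Only numpy, scipy, OpenCV 4.12 (cv2) and the standard library are available. Lean on these libraries where they do the work, as an engineer would, in place of code of your own. Each camera call takes 0.05 s, during which the arm holds its last target.

TASK

The washed parts in the drying cabinet need air: prop its door ajar with the stay, using the second hole counted from the stay's knob. Lift the stay, bring it and the door round and set that hole fully down over the peg on the cabinet top; then swing the keeper lever all the way round across the stay so that it cannot lift off. Leave the other things round about where they stand.

Things in the scene. Friction and masses are not known exactly. Their poses are not given: they have to be found in the camera images.
- cabinet_top (a point): Grey sheet-steel drying cabinet, 240 deep (x) x 300 wide (y) x 180 mm high, fixed on the bench; origin at the centre of its top face, z up. Its open front faces its own -x side (towards the robot), +y is its left as seen looking along +x. Its position and yaw vary.
- peg_tip (a point): Fixed upright steel peg, 11 mm diameter with a round tip, on the cabinet top, 35 mm behind the front edge; origin at the tip, 20 mm above the top face. Around its foot a collar of 26 mm diameter, 9 mm high.
- door (a joint): Opening angle of the cabinet's perforated door (292 wide, 16 mm thick), rad: 0 shut, up to 1.1; the free edge swings out to the cabinet's -x side (seen from above the door turns clockwise as it opens). It stays where it is left (about 0.12 N m of friction).
- door_hinge (a point): Point on the door's upright hinge axis (the left front edge of the cabinet) at the height of the cabinet top. Turns with the door: its y axis lies along the door, pointing from the free edge to the hinge, x into the cabinet when the door is shut.
- stay_pivot (a point): Where the stay is pivoted on the door's top edge: on the door's centre plane, 220 mm from the hinge axis towards the free edge; origin on the pivot's upright axis, at mid-thickness of the level stay, 13 mm above the cabinet top. Turns with joint swivel: its y axis points along the stay to the knob (level).
- swivel (a joint): Angle of the stay about the pivot's upright axis relative to the door, rad: 0 = folded along the door's top edge with the knob towards the hinge; grows clockwise seen from above, that is inward over the cabinet top. Turns freely. Measured from +x of the cabinet the stay's heading is pi/2 - door - swivel (counter-clockwise positive).
- stay (a joint): Upward tilt of the stay about a level axis through the pivot, rad: 0 = level (a stop, 10 mm above the cabinet top to its underside), up to 0.6. Falls by its own weight to 0, or until the bar lies on the peg.
- stay_knob (a point): Centre of the upright round black knob (22 mm diameter, 34 mm high) on the stay's free end, 195 mm from the pivot axis; origin half-way up, 20 mm above the mid-thickness of the bar (33 mm above the cabinet top when level). The stay is a plain steel bar 26 x 6 mm, 228 mm long, about 0.3 kg, with four 16 mm holes in a row 90, 115, 140 and 165 mm from the pivot.
- stay_hole (a point): Centre (mid-thickness) of the wanted hole: the second from the knob, 140 mm from the pivot and 55 mm from the knob, 16 mm diameter. Its y axis points along the bar to the knob, z along the hole.
- keeper_pivot (a point): Upright axis of the keeper, a flat dark steel lever 18 x 6 mm on a post on the cabinet top, 40 mm from the peg on its right-hand (-y) side; origin at the lever's top face, 30 mm above the cabinet top (its underside is 24 mm above the top, so it passes over the peg and a seated stay but is blocked by a stay that is not down).
- keeper (a joint): Angle of the keeper, rad: 0 = swung away, grows clockwise seen from above to its stop at 2.27, where it lies straight across the stay, over the peg, at right angles to it when the wanted hole is seated, its tab then 35 mm beyond the peg on the left-hand (+y) side. Stays where it is left (0.03 N m of friction).
- keeper_tab (a point): Upright round black tab (16 mm diameter, 34 mm high) on the keeper's end, 75 mm from its pivot; origin about half-way up, 48 mm above the cabinet top (tab top 64 mm above it).
- can: Bystander: blue can, 60 mm diameter, 85 mm high, on the rear right of the cabinet top; origin at the centre of its underside.
- pulley: Bystander: steel belt pulley, 90 mm diameter, 55 mm high, on the bench to the right; origin at the centre of its underside.
- carton: Bystander: cardboard box 120 x 90 x 70 mm on the bench to the left; origin at the centre of its underside.

How it is judged (in metres and radians):
On the way, in this order (a step that is already met when the one before it is completed fails the run):
1. the wanted hole is fully down over the peg, the keeper not yet across (horizontal distance between stay_hole and peg_tip below 0.006 m and value of joint stay below 0.03 rad and value of joint keeper below 1.5 rad), for 0.2 s.
2. the keeper lies across the stay, the hole still down over the peg (horizontal distance between stay_hole and peg_tip below 0.006 m and value of joint stay below 0.03 rad and value of joint keeper above 2.05 rad), for 0.2 s.
At the end, for the whole second after the job is handed in: The stay lies level (tilt under 0.03 rad) with its second hole from the knob over the peg (centres within 6 mm seen from above, its play included), so the door is held ajar; the keeper lies across it (joint above 2.05 of 2.27 rad); door and keeper are at rest (all of step 2 and velocity of joint door between -0.05 and 0.05 rad/s and velocity of joint keeper between -0.05 and 0.05 rad/s); the robot touches nothing.
It fails at once if the can is moved more than 20 mm or tipped (distance of can from where it was at the start of the episode above 0.02 m or angle between can's own z axis and vertical above 0.3 rad).
It fails at once if the pulley is moved more than 20 mm or tipped (distance of pulley from where it was at the start of the episode above 0.02 m or angle between pulley's own z axis and vertical above 0.3 rad).
It fails at once if the carton is moved more than 20 mm or tipped (distance of carton from where it was at the start of the episode above 0.02 m or angle between carton's own z axis and vertical above 0.3 rad).
It also fails if it takes over 53 s, if anything falls off the work surface, if the arm or the gripper's body presses on something with over 40 N, if the wrist force passes 120 N, or if a joint passes its speed limit or range.

## Working session

There is one attempt and no reset: what is moved stays moved. The work goes in short steps, Python scripts to look and compute and a shell command to move; the robot and the scene stay as the last step left them, time stands still between calls to the robot, and variables do not carry over. Pictures are saved under pics/ and viewed, and the job is handed in when it is done.

```bash
ls; mkdir -p pics; python3 - <<'E'
from plant import manip
import cv2
for n in("scene","top","wrist"):
    f=manip.grab_frame(n); cv2.imwrite(f"pics/a_{n}.png",f["color"][:,:,::-1]); print(n,f["intrinsics"].tolist(),f["view"].round(4).tolist())
s=manip.read_state(); print(s["clock"],s["eef_pos"],s["orientation"],s["finger_gap"],s["force"])
E
```

```text
pics
scene [[429.8763861909835, 0.0, 258.42050522536215], [0.0, 429.8763861909835, 191.40036652594733], [0.0, 0.0, 1.0]] [[0.7703, 0.6377, 0.0031, -0.4892], [0.4901, -0.5889, -0.6426, -0.1935], [-0.408, 0.4965, -0.7662, 1.5241], [0.0, 0.0, 0.0, 1.0]]
top [[464.5725459716367, 0.0, 260.3194325726914], [0.0, 464.5725459716367, 195.18798410500247], [0.0, 0.0, 1.0]] [[0.0167, -0.9999, -0.0, 0.0078], [-0.9963, -0.0166, -0.0848, 0.5928], [0.0848, 0.0014, -0.9964, 1.7276], [0.0, 0.0, 0.0, 1.0]]
wrist [[280.3628499757218, 0.0, 256.8996087809333], [0.0, 280.3628499757218, 190.4423989553027], [0.0, 0.0, 1.0]] [[0.3732, -0.9277, -0.0015, -0.6743], [-0.8835, -0.3559, 0.3045, -0.0421], [-0.283, -0.1123, -0.9525, 0.3919], [0.0, 0.0, 0.0, 1.0]]
0.15 [ 0.25130688 -0.62589067  0.23767984] [[-9.27999186e-01 -5.73785639e-04  3.72581778e-01]
 [-3.72582213e-01  1.63024132e-03 -9.27997757e-01]
 [-7.49264240e-05 -9.99998507e-01 -1.72664494e-03]] 0.0878888179701287 [0.42793415 0.06578403 0.29463176]
```

View pics/a_scene.png

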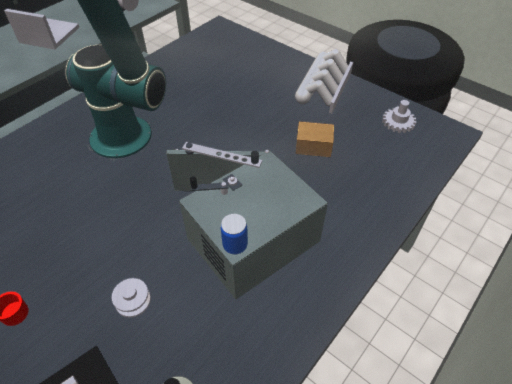

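View pics/a_top.png

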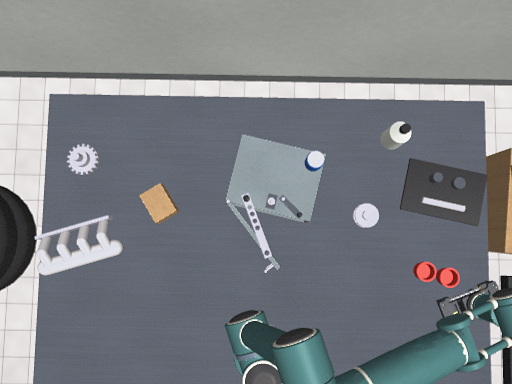

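View pics/a_wrist.png

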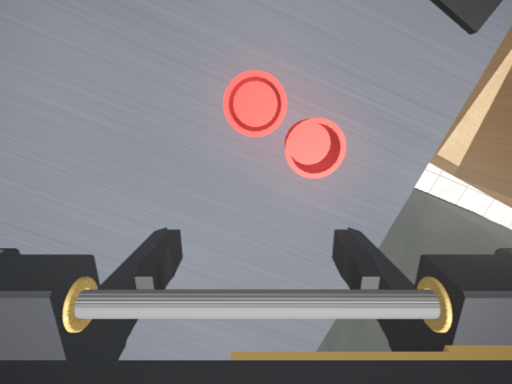

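The top view has the cabinet around (275,180), the stay's knob near (246,197), the peg near (271,201), and the keeper tab near (299,215). I'll enlarge it.

```bash
python3 - <<'E'
import cv2
a=cv2.imread("pics/a_top.png")[125:280,215:345]; cv2.imwrite("pics/b_top.png",cv2.resize(a,None,fx=4.5,fy=3.8,interpolation=cv2.INTER_CUBIC) if 0 else cv2.resize(a[:130],None,fx=4.5,fy=4.5,interpolation=cv2.INTER_CUBIC))
a=cv2.imread("pics/a_scene.png")[135:265,160:335]; cv2.imwrite("pics/b_scene.png",cv2.resize(a,None,fx=4.5,fy=4.5,interpolation=cv2.INTER_CUBIC))
E
```

```text
(no output)
```

View pics/b_top.png

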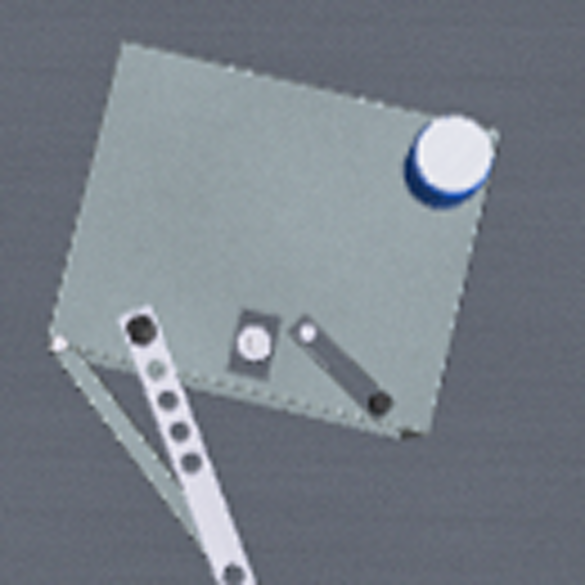

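View pics/b_scene.png

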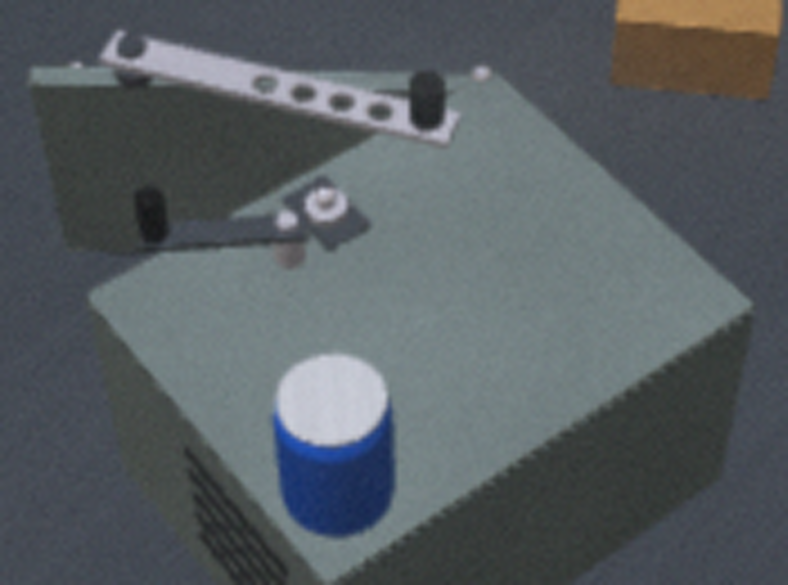

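```bash
cat > h.py <<'E'
import numpy as np, cv2
from plant import manip
def ray(f,uv):
    K,V=f["intrinsics"],f["view"]; R=V[:3,:3];t=V[:3,3]
    d=R.T@np.linalg.solve(K,[uv[0],uv[1],1]); return -R.T@t,d/np.linalg.norm(d)
def tri(rs):
    A=np.zeros((3,3));b=np.zeros(3)
    for c,d in rs:
        P=np.eye(3)-np.outer(d,d);A+=P;b+=P@c
    x=np.linalg.solve(A,b); return x,[np.linalg.norm((np.eye(3)-np.outer(d,d))@(x-c)) for c,d in rs]
def onz(f,uv,z):
    c,d=ray(f,uv); return c+d*(z-c[2])/d[2]
def proj(f,p):
    K,V=f["intrinsics"],f["view"]; q=K@(V[:3,:3]@np.asarray(p)+V[:3,3]); return q[:2]/q[2]
E
cat > m.py <<'E'
from h import *
import pickle
ft=manip.grab_frame("top");fs=manip.grab_frame("scene")
T=lambda u,v:((u+.5)/4.5-.5+215,(v+.5)/4.5-.5+125)
S=lambda u,v:((u+.5)/4.5-.5+160,(v+.5)/4.5-.5+135)
P={"peg":((254,342),(326,195)),"kp":((307,332),(287,216)),"tabtop":((380,403),(150,191)),"knobtop":((142,328),(428,76)),
"hinge":((60,343),(481,73)),"pivot":((233,573),(131,45)),"rl":((123,43),(752,303)),"fr":((432,435),(92,297)),"rr":((498,128),(330,583))}
for k,(a,b) in P.items():
    x,e=tri([ray(ft,T(*a)),ray(fs,S(*b))]); print(k,x.round(4),np.round(e,4), "top@.18",onz(ft,T(*a),.18).round(4))
E
python3 m.py
```

```text
peg [ 0.56   -0.0193  0.1988] [0.0001 0.0001] top@.18 [ 0.5613 -0.0197  0.18  ]
kp [ 0.5666 -0.0582  0.2192] [0. 0.] top@.18 [ 0.5697 -0.0601  0.18  ]
tabtop [ 0.5135 -0.1105  0.2473] [0.0004 0.0004] top@.18 [ 0.5164 -0.1163  0.18  ]
knobtop [0.5667 0.0648 0.2367] [0.0009 0.0009] top@.18 [0.5706 0.066  0.18  ]
hinge [0.5578 0.1281 0.1857] [0.0002 0.0002] top@.18 [0.5581 0.1283 0.18  ]
pivot [ 0.3864 -0.0065  0.2041] [0.0006 0.0006] top@.18 [ 0.3859 -0.0064  0.18  ]
rl [0.7912 0.0851 0.1821] [0.0004 0.0004] top@.18 [0.7913 0.0849 0.18  ]
fr [ 0.4948 -0.1535  0.1794] [0.0034 0.0034] top@.18 [ 0.4927 -0.1561  0.18  ]
rr [ 0.7288 -0.205   0.1833] [0.0004 0.0004] top@.18 [ 0.7297 -0.2052  0.18  ]
```

```bash
python3 -m inch '[[0,0,0.04,0,0,0],[0,0,0.04,0,0,0],[0.016,0.036,0.01,0,0,0],[0.016,0.036,0,0,0,0],[0.016,0.036,0,0,0,0],[0.016,0.036,0,0,0,0],[0.016,0.036,0,0,0,0],[0.016,0.036,0,0,0,0]]' 0
python3 -m inch '[[0.016,0.036,0,0,0,0],[0.016,0.036,0,0,0,0],[0.016,0.036,0,0,0,0],[0.016,0.036,0,0,0,0],[0.016,0.036,0,0,0,0],[0.016,0.036,0,0,0,0],[0.016,0.036,0,0,0,0],[0.016,0.036,0,0,0,0]]'
```

```text
clock: 0.92
eef_pos: [0.345, -0.407, 0.3271]
orientation: [[-0.932, -0.002, 0.362], [-0.362, 0.004, -0.932], [-0.0, -1.0, -0.005]]
force: [0.5, 0.1, 1.0]
finger_gap: 0.0886
clock: 1.58
eef_pos: [0.4748, -0.1037, 0.3284]
orientation: [[-0.934, 0.003, 0.358], [-0.358, 0.002, -0.934], [-0.004, -1.0, -0.001]]
force: [1.3, -0.1, 1.4]
finger_gap: 0.0877
```

```bash
python3 -m inch '[[0.02,0.036,0,0,0,0],[0.02,0.036,0,0,0,0],[0.018,0.033,0,0,0,0],[0.017,0.032,0,0,0,0],[0.016,0.03,0,0,0,0],[0,0,0,0,0,0]]'
cat > w.py <<'E'
import sys
from h import *
import pickle
n=sys.argv[1]; f=manip.grab_frame("wrist"); pickle.dump(f,open(f"{n}.pkl","wb"))
cv2.imwrite(f"pics/{n}.png",cv2.resize(f["color"][:,:,::-1],(768,576),interpolation=cv2.INTER_CUBIC)); s=manip.read_state(); print(s["eef_pos"].round(4))
E
python3 w.py w1
```

```text
clock: 2.08
eef_pos: [0.5679, 0.0771, 0.3289]
orientation: [[-0.931, 0.007, 0.365], [-0.365, 0.004, -0.931], [-0.008, -1.0, -0.002]]
force: [0.0, 0.4, -0.6]
finger_gap: 0.0884
[0.5669 0.0751 0.3289]
```

View pics/w1.png

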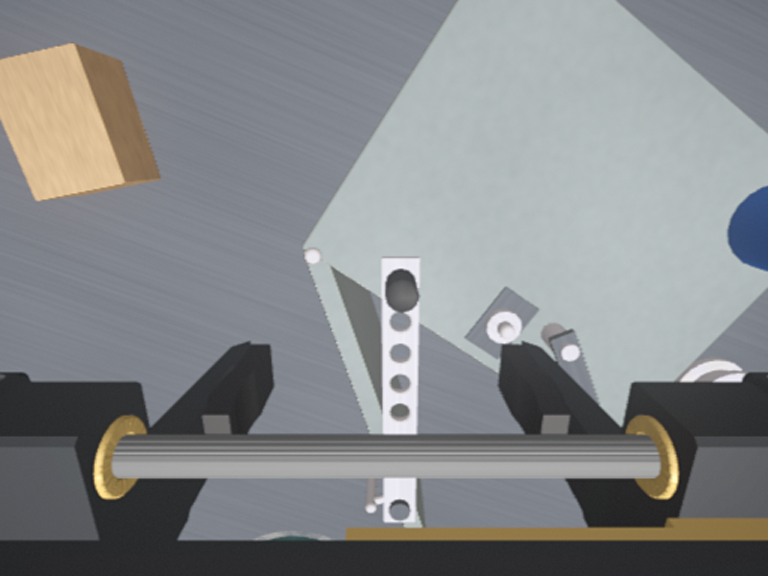

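```bash
python3 - <<'E'
from h import *
import pickle
f=pickle.load(open("w1.pkl","rb"))
c=f["color"][:,:,::-1][150:290,170:430]; cv2.imwrite("pics/w1c.png",cv2.resize(c,None,fx=3,fy=3,interpolation=cv2.INTER_CUBIC))
D=lambda u,v:((u+.5)/1.5-.5,(v+.5)/1.5-.5)
for k,uv,z in(("peg",(507,331),.200),("knobtop",(402,294),.230),("knobtop2",(402,294),.237),("pivot",(400,510),.204),("hinge",(312,256),.185),("kp",(570,352),.215)): print(k,onz(f,D(*uv),z).round(4))
print(proj(f,[.5667,.0648,.230])*1.5, proj(f,[.56,-.0193,.2])*1.5, proj(f,[.567,.075,.309])*1.5)
E
```

```text
peg [ 0.5613 -0.0188  0.2   ]
knobtop [0.5685 0.0662 0.23  ]
knobtop2 [0.5705 0.0673 0.237 ]
pivot [ 0.3884 -0.0062  0.204 ]
hinge [0.5582 0.1294 0.185 ]
kp [ 0.5673 -0.0592  0.215 ]
[402.70671009 297.02399276] [506.61376572 332.50110867] [388.31888446 346.50663161]
```

View pics/w1c.png

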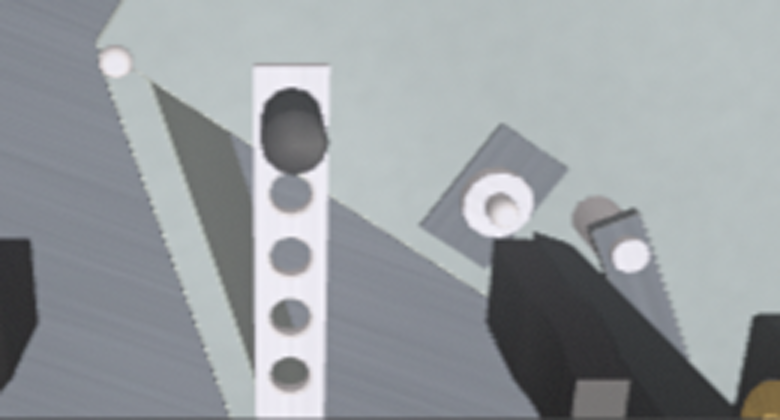

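```bash
python3 -m inch '[[0.001,-0.01,-0.02,0,0,0],[0,0,-0.035,0,0,0],[0,0,-0.035,0,0,0],[0,0,-0.025,0,0,0],[0,0,0,0,0,0],[0,0,0,0,0,0]]'
```

```text
clock: 2.63
eef_pos: [0.5667, 0.0608, 0.2135]
orientation: [[-0.931, 0.011, 0.365], [-0.365, -0.001, -0.931], [-0.01, -1.0, 0.004]]
force: [-0.2, 0.0, 0.0]
finger_gap: 0.088
```

```bash
python3 -m inch '[[0.001,0.0045,-0.006,0,0.6,0],[0,0,-0.005,0,0,0],[0,0,0,0,0,0]]'; python3 w.py w2
```

```text
clock: 2.88
eef_pos: [0.5692, 0.0639, 0.2058]
orientation: [[-0.932, 0.004, 0.363], [-0.363, -0.001, -0.932], [-0.003, -1.0, 0.002]]
force: [-0.3, 0.4, 0.9]
finger_gap: 0.0882
[0.5697 0.064  0.2066]
```

View pics/w2.png

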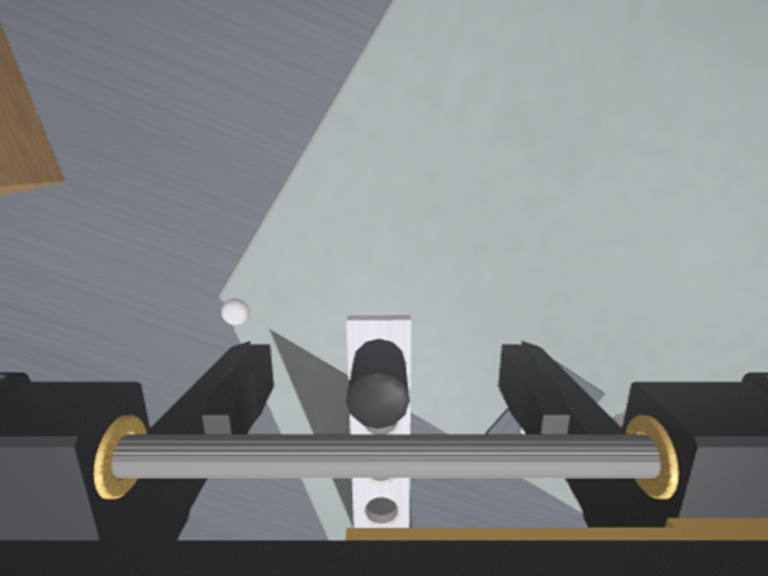

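```bash
python3 -m inch '[[-0.0025,0.002,-0.004,0,0,0],[0,0,0,0,0,0]]'; python3 -m inch '[[0,0,0,0,0,0],[0,0,0,0,0,0],[0,0,0,0,0,0],[0,0,0,0,0,0],[0,0,0,0,0,0],[0,0,0,0,0,0],[0,0,0,0,0,0],[0,0,0,0,0,0]]' 1;  python3 w.py w3
```

```text
clock: 3.1
eef_pos: [0.5687, 0.0662, 0.2048]
orientation: [[-0.932, 0.009, 0.363], [-0.363, -0.0, -0.932], [-0.009, -1.0, 0.004]]
force: [-0.4, -0.4, 0.1]
finger_gap: 0.0876
clock: 3.77
eef_pos: [0.5698, 0.0668, 0.207]
orientation: [[-0.931, 0.013, 0.364], [-0.364, -0.0, -0.931], [-0.012, -1.0, 0.005]]
force: [0.4, -0.9, -0.3]
finger_gap: 0.0372
[0.5698 0.0668 0.207 ]
```

View pics/w3.png

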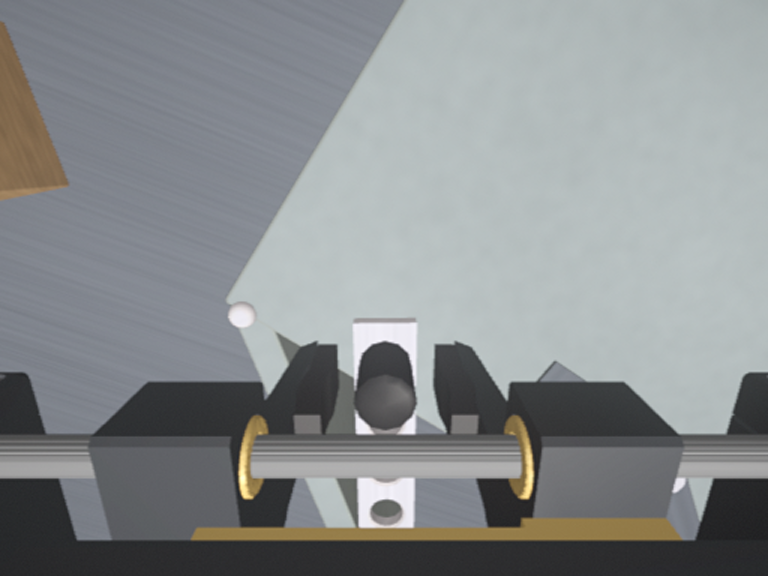

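```bash
python3 -m inch '[[-0.0015,-0.0005,-0.005,0,0.6,0],[0,0,0,0,0,0],[0,0,0,0,0,0],[0,0,0,0,0,0],[0,0,0,0,0,0]]';  python3 w.py w4
```

```text
clock: 4.23
eef_pos: [0.5681, 0.0662, 0.2011]
orientation: [[-0.931, 0.001, 0.364], [-0.364, 0.0, -0.931], [-0.001, -1.0, 0.0]]
force: [0.5, 0.7, -0.1]
finger_gap: 0.0209
[0.5681 0.0663 0.2011]
```

View pics/w4.png

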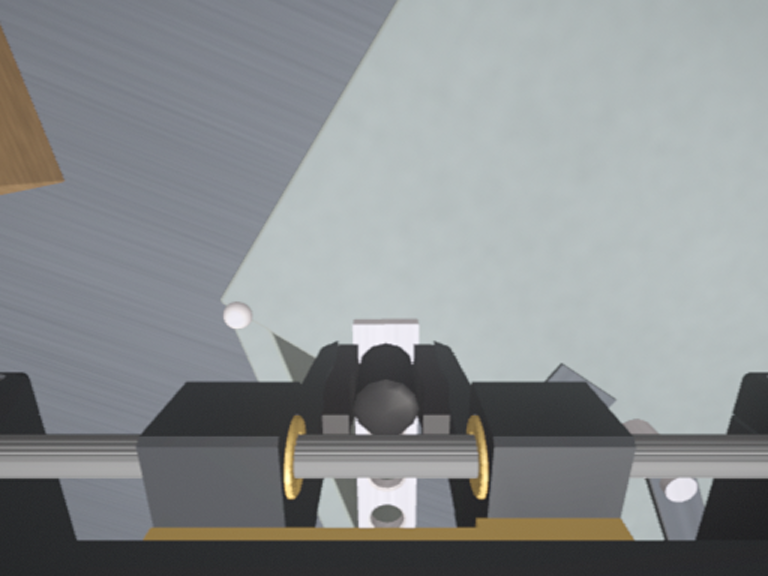

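```bash
python3 -m inch '[[0,0,0.006,0.65,-1.6,0],[0,0,0.006,0.65,-1.6,0],[-0.001,0,0.006,0.65,-1.6,0],[-0.001,-0.001,0.006,0.65,-1.6,0],[-0.001,0,0.005,0.6,-1.6,0],[0,0,0,0,0,0]]'; python3 w.py w5;python3 - <<'E'
from h import *
for n in("top","scene"):
    f=manip.grab_frame(n); a=f["color"][:,:,::-1]; a=a[125:255,215:345] if n=="top" else a[100:230,160:335]
    cv2.imwrite(f"pics/c_{n}.png",cv2.resize(a,None,fx=4.5,fy=4.5,interpolation=cv2.INTER_CUBIC))
E
```

```text
clock: 4.78
eef_pos: [0.5643, 0.0653, 0.232]
orientation: [[-0.918, 0.153, 0.365], [-0.359, 0.061, -0.931], [-0.165, -0.986, -0.001]]
force: [1.6, 1.0, -1.7]
finger_gap: 0.021
[0.5644 0.0653 0.2317]
```

View pics/c_scene.png

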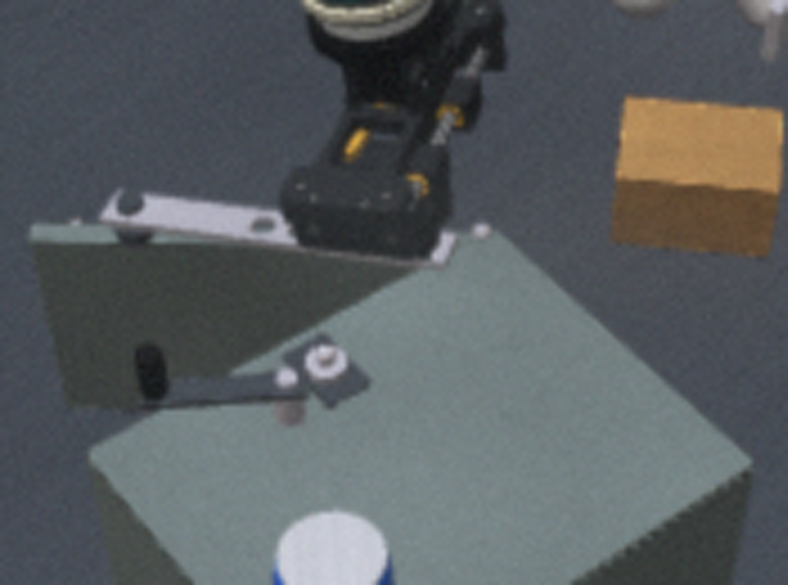

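View pics/c_top.png

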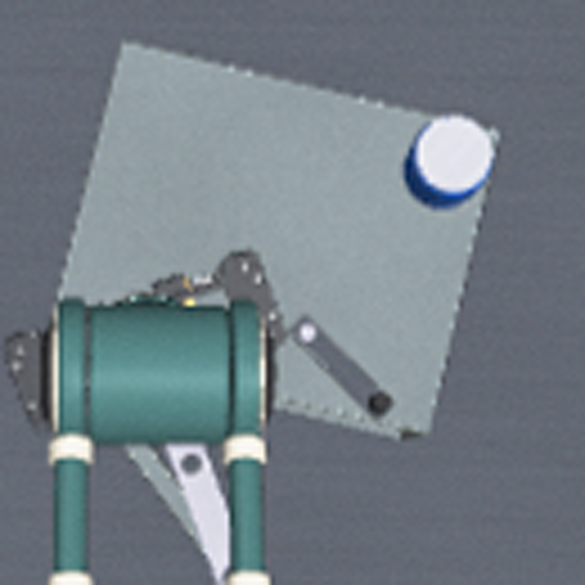

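View pics/w5.png

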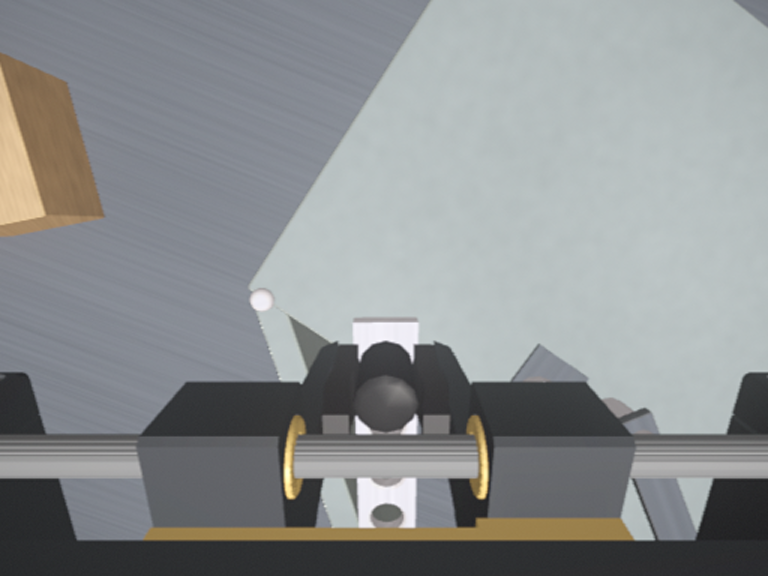

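```bash
cat > path.py <<'E'
import numpy as np
H=np.array([.558,.1285]);G=np.array([.5605,-.019]);R=.2195
from scipy.optimize import brentq
piv=lambda a:H+R*np.array([np.cos(a),np.sin(a)])
a1=brentq(lambda a:np.linalg.norm(piv(a)-G)-.14,np.radians(-150),np.radians(-100))
a0=np.arctan2(-.0063-.1285,.3873-.558)
h1=np.arctan2(*(G-piv(a1))[::-1]); h0=np.arctan2(.0663+.0063,.5681-.3873)
print("door dir",np.degrees([a0,a1]),"heading",np.degrees([h0,h1]))
def tcp(a,h,ph,r0=.195,h0=.008):
    r=r0*np.cos(ph)-h0*np.sin(ph); p=piv(a)+r*np.array([np.cos(h),np.sin(h)]); return np.r_[p,.193+r0*np.sin(ph)+h0*np.cos(ph)]
if __name__=="__main__":
    for s in np.linspace(0,1,9):
        a=a0+s*(a1-a0);h=h0+s*(h1-h0); print(s,tcp(a,h,.16).round(4),np.degrees(h).round(2))
    for ph in(.16,.12,.08,.04,0): print(ph,tcp(a1,h1,ph).round(4))
E
python3 path.py
```

```text
door dir [-141.70221957 -128.01016635] heading [21.87786206 10.47145067]
0.0 [0.5632 0.0637 0.232 ] 21.88
0.125 [0.5691 0.0542 0.232 ] 20.45
0.25 [0.575  0.0448 0.232 ] 19.03
0.375 [0.5809 0.0354 0.232 ] 17.6
0.5 [0.5868 0.0262 0.232 ] 16.17
0.625 [0.5928 0.017  0.232 ] 14.75
0.75 [0.5988 0.008  0.232 ] 13.32
0.875 [ 0.6049 -0.0009  0.232 ] 11.9
1.0 [ 0.6109 -0.0097  0.232 ] 10.47
0.16 [ 0.6109 -0.0097  0.232 ]
0.12 [ 0.6123 -0.0094  0.2243]
0.08 [ 0.6133 -0.0092  0.2166]
0.04 [ 0.6141 -0.0091  0.2088]
0 [ 0.6146 -0.009   0.201 ]
```

```bash
python3 -m inch '[[0.006,-0.0094,0,0,0,-1.4],[0.006,-0.0094,0,0,0,-1.4],[0.006,-0.0094,0,0,0,-1.4],[0.006,-0.0094,0,0,0,-1.4],[0.006,-0.0094,0,0,0,-1.4],[0.006,-0.0094,0,0,0,-1.4],[0,0,0,0,0,0]]'; python3 w.py w6
```

```text
clock: 5.52
eef_pos: [0.6042, 0.0028, 0.2278]
orientation: [[-0.966, 0.152, 0.209], [-0.206, 0.035, -0.978], [-0.156, -0.988, -0.003]]
force: [1.1, 0.3, -1.9]
finger_gap: 0.0208
[0.6038 0.0035 0.2278]
```

View pics/w6.png

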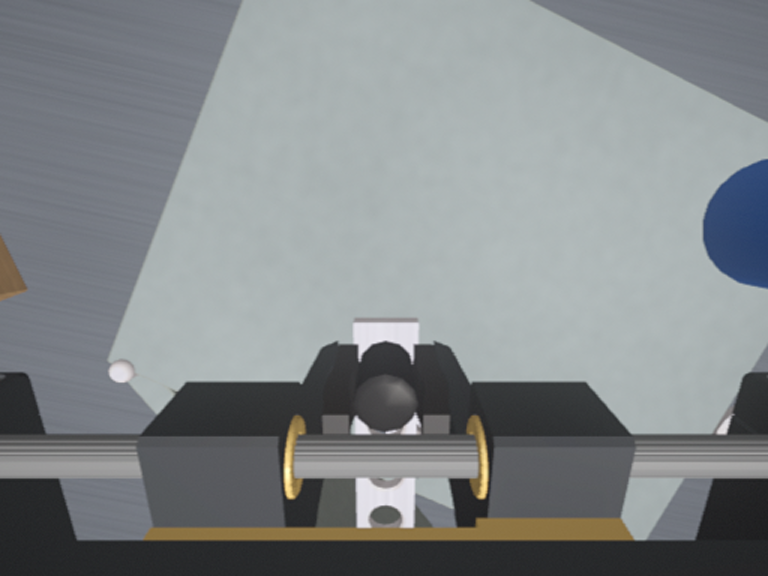

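```bash
python3 -m inch '[[0.0035,-0.0065,0.0015,0,0,-0.8],[0.0035,-0.006,0.0015,0,0,-0.8],[0,0,0,0,0,0],[0,0,0,0,0,0]]'; python3 - <<'E'
from h import *
for n in("top","scene"):
    f=manip.grab_frame(n); a=f["color"][:,:,::-1]; a=a[150:280,215:345] if n=="top" else a[120:250,160:335]
    cv2.imwrite(f"pics/d_{n}.png",cv2.resize(a,None,fx=4.5,fy=4.5,interpolation=cv2.INTER_CUBIC))
s=manip.read_state();print(s["eef_pos"])
E
```

```text
clock: 5.9
eef_pos: [0.6115, -0.01, 0.2308]
orientation: [[-0.972, 0.152, 0.179], [-0.176, 0.033, -0.984], [-0.156, -0.988, -0.005]]
force: [-0.6, 1.2, -0.9]
finger_gap: 0.021
[ 0.61156119 -0.00977521  0.2309366 ]
```

View pics/d_scene.png

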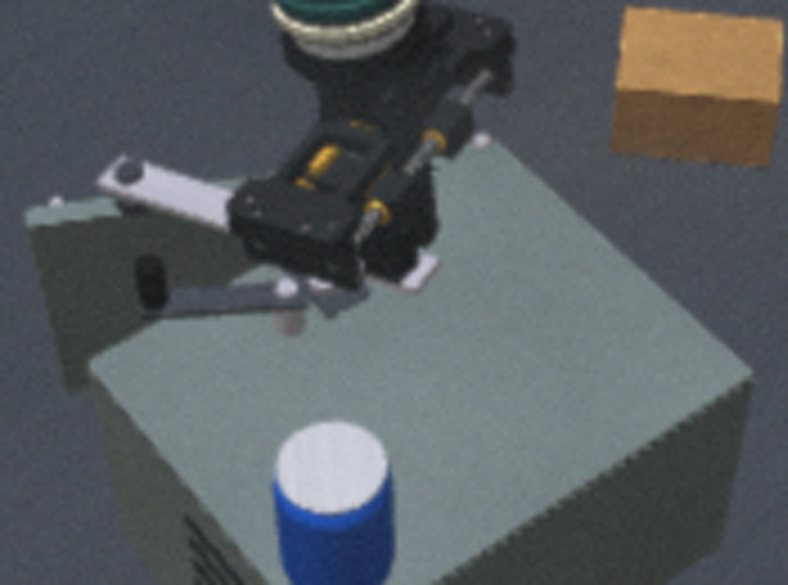

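View pics/d_top.png

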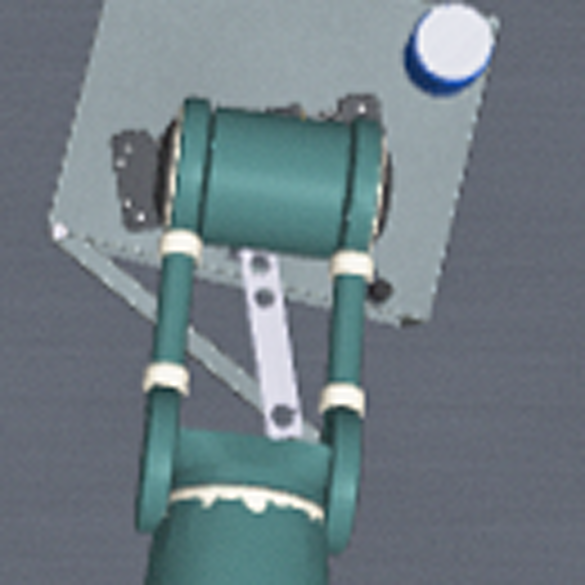

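```bash
python3 - <<'E'
from h import *
f=manip.grab_frame("top")
T=lambda u,v:((u+.5)/4.5-.5+215,(v+.5)/4.5-.5+150)
p=onz(f,T(283,415),.204);a=onz(f,T(264.5,297),.196+.09*.15);b=onz(f,T(261,264),.196+.115*.15)
print(p,a,b,np.linalg.norm(a-p),np.linalg.norm(b-p)); 
s=manip.read_state();t=s["eef_pos"];d=t[:2]-p[:2];print(np.linalg.norm(d),np.degrees(np.arctan2(d[1],d[0])),p[:2]+.1385*d/np.linalg.norm(d), a[:2]+ (a-p)[:2]/np.linalg.norm((a-p)[:2])*.0495)
E
```

```text
[ 0.42114517 -0.04287961  0.204     ] [ 0.50871732 -0.02766691  0.2095    ] [ 0.53314178 -0.02460005  0.21325   ] 0.08905367639188959 0.11385493534566007
0.19329125302373398 9.900267326558554 [ 0.5575827  -0.01906679] [ 0.55748692 -0.01919484]
```

```bash
python3 -m inch '[[0.001,0,-0.005,-0.27,1.45,0],[0.001,0,-0.005,-0.27,1.45,0],[0.001,0.0002,-0.005,-0.27,1.45,0],[0.0007,0.0002,-0.004,-0.27,1.45,0],[0,0,0,0,0,0]]'; python3 w.py w7
```

```text
clock: 6.47
eef_pos: [0.6146, -0.0083, 0.2098]
orientation: [[-0.983, 0.041, 0.18], [-0.18, 0.012, -0.984], [-0.043, -0.999, -0.004]]
force: [1.8, 1.0, -1.7]
finger_gap: 0.0212
[ 0.6146 -0.0083  0.21  ]
```

```bash
python3 -m inch '[[0.0003,-0.0003,-0.003,-0.1,0.8,0],[0.0003,-0.0003,-0.003,-0.1,0.8,0],[0,0,-0.003,-0.1,0.8,0],[0,0,0,0,0,0]]'; python3 w.py w8
```

```text
clock: 6.85
eef_pos: [0.6159, -0.0088, 0.2003]
orientation: [[-0.984, -0.003, 0.181], [-0.181, 0.006, -0.984], [0.002, -1.0, -0.007]]
force: [-1.0, 0.3, 0.2]
finger_gap: 0.0207
[ 0.616  -0.0089  0.2008]
```

View pics/w8.png

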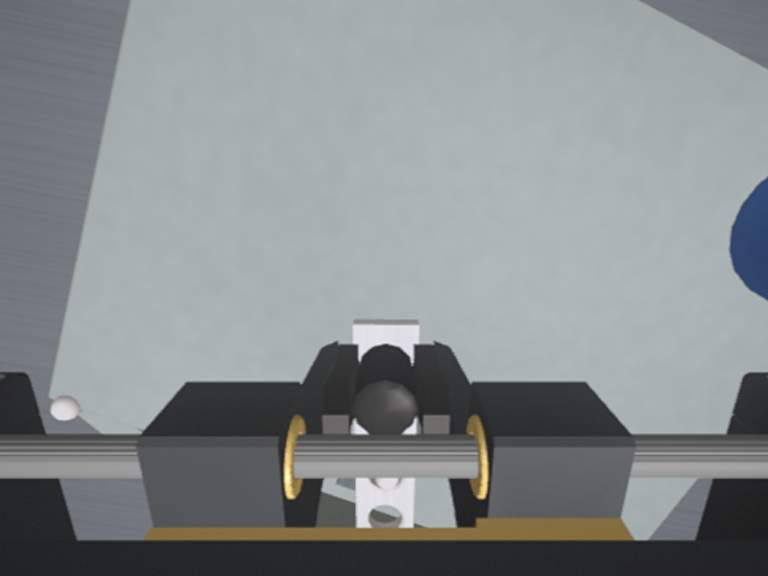

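```bash
python3 - <<'E'
from h import *
import pickle
f=pickle.load(open("w8.pkl","rb"))
s=manip.read_state();t=s["eef_pos"];u=np.array([.984,.181,0])
for d in(.03,.055,.08,.105):
    p=t-u*d;p[2]=.196;print(d,proj(f,p)*1.5)
print(proj(f,[.5605,-.019,.2])*1.5)
c=f["color"][:,:,::-1][300:360,220:300];cv2.imwrite("pics/w8c.png",cv2.resize(c,None,fx=8,fy=8,interpolation=cv2.INTER_CUBIC))
E
```

```text
0.03 [384.98234563 422.97184135]
0.055 [384.97554658 471.19726484]
0.08 [384.96928647 515.59996169]
0.105 [384.96350368 556.617133  ]
[384.76471046 480.52940143]
```

View pics/w8c.png

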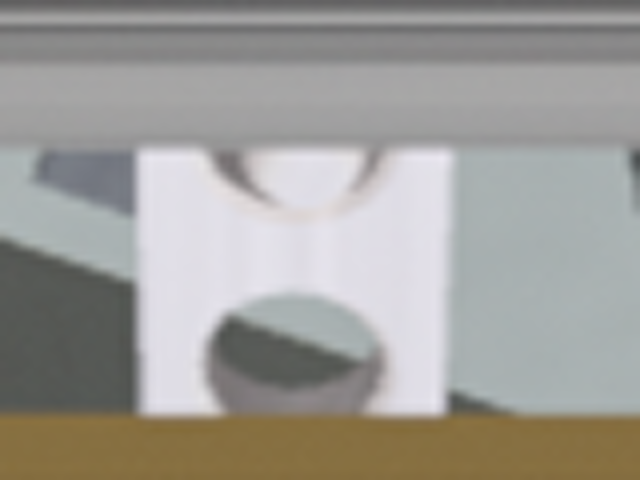

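The peg shows inside the second hole, with the next hole (80 mm from the knob) below it. I'll release and rise.

```bash
python3 -m inch '[[0,0,0,0,0,0],[0,0,0,0,0,0],[0,0,0,0,0,0],[0,0,0,0,0,0],[0,0,0,0,0,0]]' 0.6; python3 -m inch '[[0,0,0.015,0,0,0],[0,0,0.03,0,0,0],[0.01,0,0.035,0,0,0],[0.03,0,0.03,0,0,0],[0.03,0,0,0,0,0],[0.0,0,0,0,0,0]]' 0; python3 w.py w9;  python3 - <<'E'
from h import *
for n in("top","scene"):
    f=manip.grab_frame(n); a=f["color"][:,:,::-1]; a=a[150:280,215:345] if n=="top" else a[120:250,160:335]
    cv2.imwrite(f"pics/e_{n}.png",cv2.resize(a,None,fx=4.5,fy=4.5,interpolation=cv2.INTER_CUBIC))
E
```

```text
clock: 7.32
eef_pos: [0.6161, -0.0099, 0.2025]
orientation: [[-0.983, -0.0, 0.181], [-0.181, 0.004, -0.983], [-0.0, -1.0, -0.004]]
force: [0.1, 0.1, -0.0]
finger_gap: 0.0352
clock: 7.82
eef_pos: [0.6826, -0.0102, 0.315]
orientation: [[-0.983, -0.008, 0.181], [-0.181, 0.004, -0.983], [0.007, -1.0, -0.006]]
force: [-0.5, -0.2, -1.0]
finger_gap: 0.0731
[ 0.6813 -0.0102  0.3164]
```

View pics/w9.png

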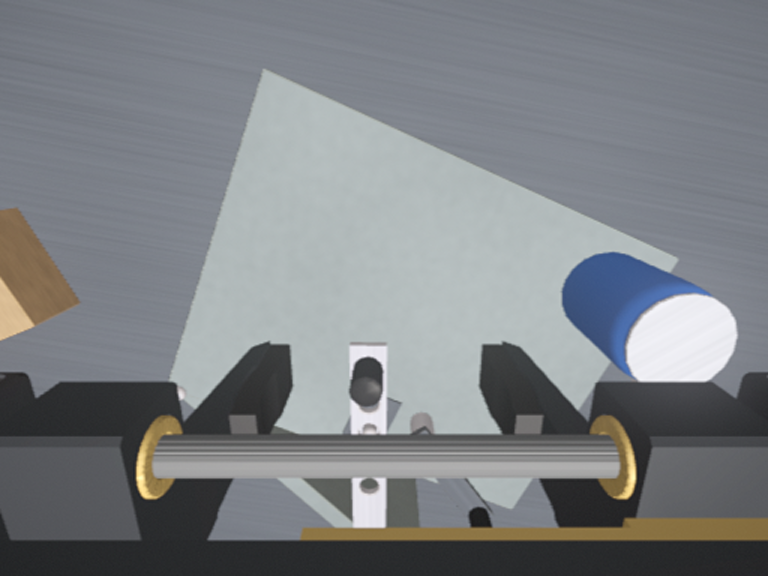

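View pics/e_scene.png

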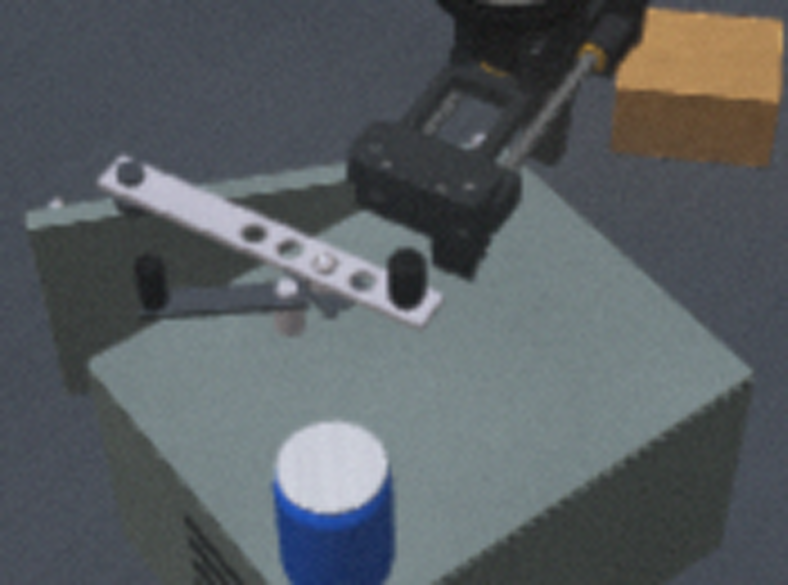

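The scene view shows the peg tip in the third hole from the pivot, which is the second from the knob, with the bar level. Next is the keeper tab.

```bash
python3 -m inch '[[-0.034,-0.02,0,0,0,0],[-0.034,-0.02,0,0,0,0],[-0.034,-0.02,0,0,0,0],[-0.034,-0.02,0,0,0,0],[-0.032,-0.02,-0.01,0,0,0],[0,0,0,0,0,0]]' 0; python3 w.py w10; python3 -c "
from plant import manip;print(manip.read_state()['joint_positions'])"
```

```text
clock: 8.47
eef_pos: [0.4944, -0.1087, 0.2919]
orientation: [[-0.982, -0.032, 0.186], [-0.187, 0.007, -0.982], [0.03, -0.999, -0.013]]
force: [-1.2, 0.5, -1.8]
finger_gap: 0.088
[ 0.4973 -0.1079  0.2935]
[-1.50603729e+01 -3.72641179e+00  1.06761898e+02  2.32035303e-02
  7.86092865e+01  6.41945844e+01]
```

View pics/w10.png

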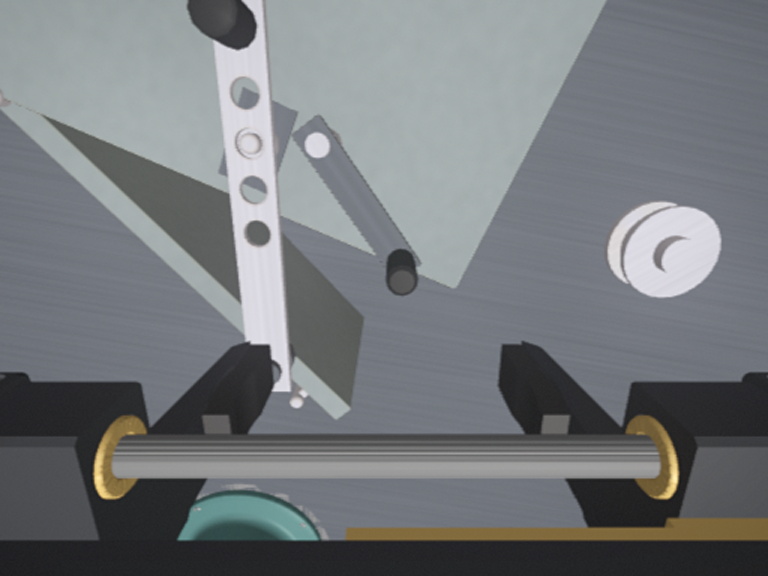

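```bash
python3 - <<'E'
from h import *
import pickle
f=pickle.load(open("w10.pkl","rb"))
D=lambda u,v:((u+.5)/1.5-.5,(v+.5)/1.5-.5)
for k,uv,z in(("tab",(402,279),.244),("tab2",(402,279),.247),("kp",(317,145),.215),("peg",(249,142),.2)): print(k,onz(f,D(*uv),z).round(4))
print(manip.read_state()["eef_pos"])
E
```

```text
tab [ 0.515  -0.1125  0.244 ]
tab2 [ 0.516  -0.1122  0.247 ]
kp [ 0.5669 -0.0591  0.215 ]
peg [ 0.5609 -0.0206  0.2   ]
[ 0.49729864 -0.10788699  0.29351086]
```

```bash
python3 -m inch '[[0.017,-0.004,0,0,-1.8,0],[0,0,-0.025,0,0,0],[0,0,-0.025,0,0,0],[0,0,0,0,0,0]]' 0.5; python3 w.py w11
```

```text
clock: 8.85
eef_pos: [0.5142, -0.1107, 0.2441]
orientation: [[-0.983, 0.012, 0.184], [-0.184, 0.008, -0.983], [-0.013, -1.0, -0.006]]
force: [-0.9, 0.3, -0.2]
finger_gap: 0.0634
[ 0.5151 -0.1109  0.2462]
```

View pics/w11.png

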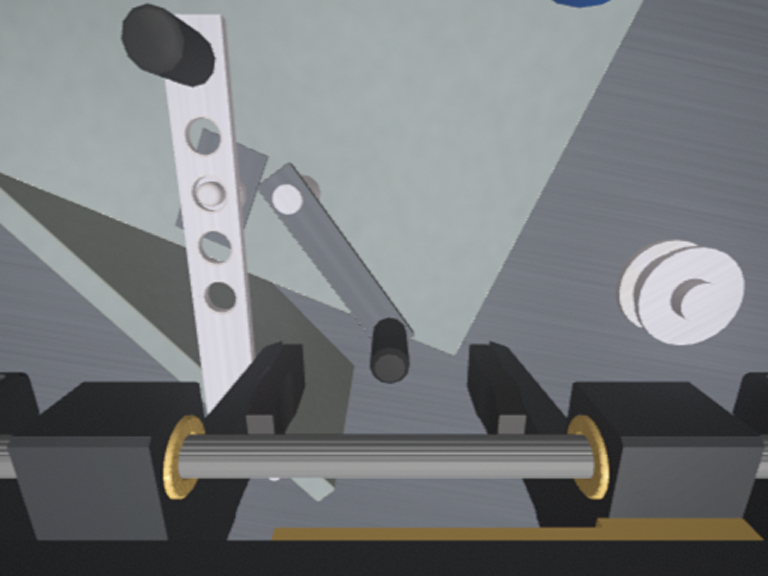

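```bash
python3 -m inch '[[0,-0.001,-0.016,0,0.6,0],[0,0,-0.013,0,0,0],[0,0,0,0,0,0]]' 0.6;python3 -m inch '[[0,0,0,0,0,0],[0,0,0,0,0,0],[0,0,0,0,0,0],[0,0,0,0,0,0],[0,0,0,0,0,0],[0,0,0,0,0,0]]' 1; python3 w.py w12
```

```text
clock: 9.15
eef_pos: [0.5177, -0.1112, 0.2184]
orientation: [[-0.982, 0.007, 0.186], [-0.186, 0.007, -0.983], [-0.009, -1.0, -0.005]]
force: [0.2, -0.3, -0.4]
finger_gap: 0.04
clock: 9.65
eef_pos: [0.5185, -0.111, 0.2188]
orientation: [[-0.982, 0.008, 0.187], [-0.187, 0.007, -0.982], [-0.009, -1.0, -0.005]]
force: [1.1, 0.5, -2.7]
finger_gap: 0.0151
[ 0.5185 -0.1109  0.2188]
```

View pics/w12.png

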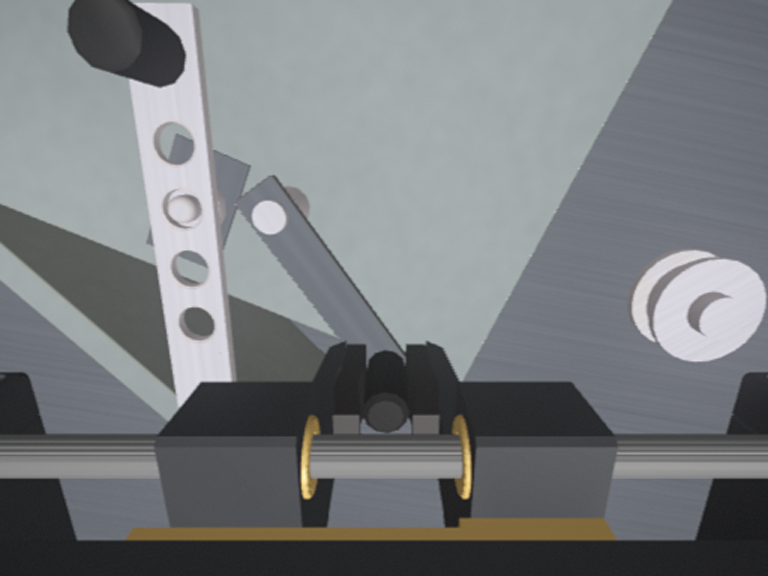

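```bash
cat > arc.py <<'E'
import numpy as np
kp=np.array([.567,-.0590]);o=np.array([.003,0])
th=np.radians(-134.7-8*np.arange(17)); P=kp+.075*np.c_[np.cos(th),np.sin(th)]
for i in range(17):
    y=np.radians(-3*i);R=np.array([[np.cos(y),-np.sin(y)],[np.sin(y),np.cos(y)]])
    q=P[i]+R@o
    print(i,np.degrees(th[i]).round(1),q.round(4),(q-q0).round(4) if i else ""); q0=q
E
python3 arc.py
```

```text
0 -134.7 [ 0.5172 -0.1123] 
1 -142.7 [ 0.5103 -0.1046] [-0.0069  0.0077]
2 -150.7 [ 0.5046 -0.096 ] [-0.0058  0.0086]
3 -158.7 [ 0.5001 -0.0867] [-0.0045  0.0093]
4 -166.7 [ 0.4969 -0.0769] [-0.0031  0.0098]
5 -174.7 [ 0.4952 -0.0667] [-0.0017  0.0102]
6 -182.7 [ 0.4949 -0.0564] [-0.0003  0.0103]
7 -190.7 [ 0.4961 -0.0462] [0.0012 0.0102]
8 -198.7 [ 0.4987 -0.0362] [0.0026 0.01  ]
9 -206.7 [ 0.5027 -0.0267] [0.004  0.0095]
10 -214.7 [ 0.5079 -0.0178] [0.0053 0.0089]
11 -222.7 [ 0.5144 -0.0098] [0.0065 0.008 ]
12 -230.7 [ 0.5219 -0.0027] [0.0075 0.007 ]
13 -238.7 [0.5304 0.0032] [0.0084 0.0059]
14 -246.7 [0.5396 0.0079] [0.0092 0.0047]
15 -254.7 [0.5493 0.0112] [0.0098 0.0033]
16 -262.7 [0.5595 0.0132] [0.0101 0.0019]
```

```bash
python3 -m inch '[[-0.007,0.0077,0,0,0,-3],[-0.006,0.0086,0,0,0,-3],[-0.0045,0.0093,0,0,0,-3],[-0.003,0.0098,0,0,0,-3],[0,0,0,0,0,0]]'; python3 w.py w13
```

```text
clock: 10.12
eef_pos: [0.4982, -0.0812, 0.2187]
orientation: [[-0.999, 0.011, -0.036], [0.036, -0.007, -0.999], [-0.011, -1.0, 0.007]]
force: [2.5, -0.5, -4.6]
finger_gap: 0.0149
[ 0.4983 -0.0816  0.2187]
```

View pics/w13.png

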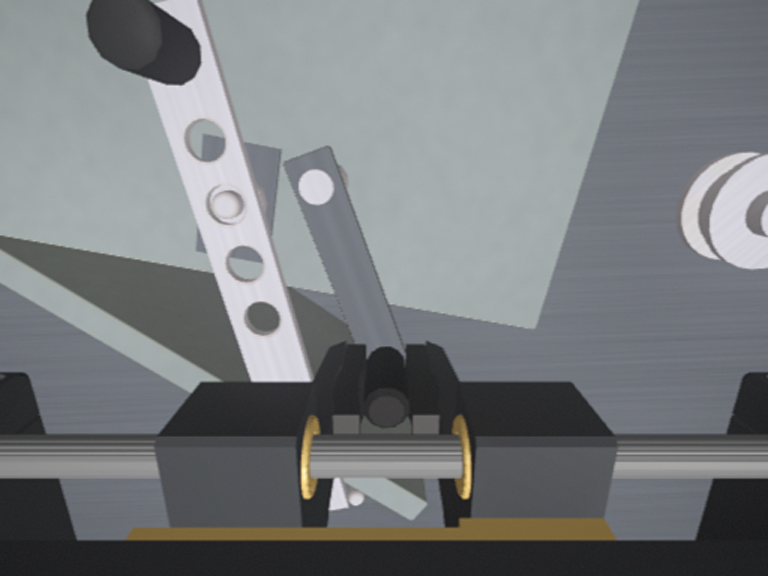

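```bash
python3 -m inch '[[-0.002,0.008,0,0,0,-3],[-0.0013,0.009,0,0,0,-3],[-0.0003,0.0103,0,0,0,-3],[0.0012,0.0102,0,0,0,-3],[0.0026,0.01,0,0,0,-3],[0.004,0.0095,0,0,0,-3],[0,0,0,0,0,0]]'; python3 w.py w14
```

```text
clock: 10.75
eef_pos: [0.4973, -0.0315, 0.2186]
orientation: [[-0.937, -0.008, -0.348], [0.348, -0.021, -0.937], [0.0, -1.0, 0.023]]
force: [-0.5, -2.6, -2.2]
finger_gap: 0.015
[ 0.4971 -0.032   0.2185]
```

View pics/w14.png

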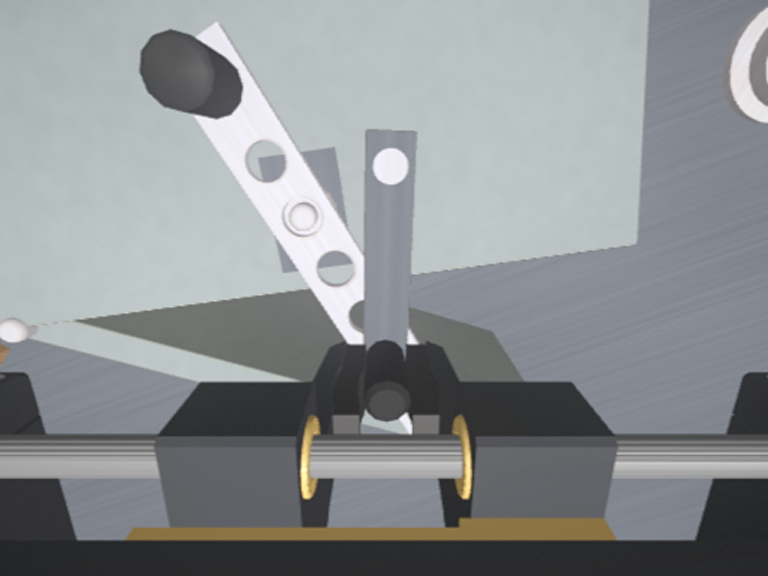

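```bash
python3 -m inch '[[0.005,0.007,0,1,-0.4,-3],[0.0055,0.0085,0,0,0,-3],[0.0065,0.008,0,0,0,-3],[0.0075,0.007,0,0,0,-3],[0.0084,0.0059,0,0,0,-3],[0.0092,0.0047,0,0,0,-3],[0,0,0,0,0,0]]'; python3 w.py w15
```

```text
clock: 11.38
eef_pos: [0.5311, 0.0054, 0.2183]
orientation: [[-0.783, -0.025, -0.621], [0.621, -0.001, -0.784], [0.019, -1.0, 0.016]]
force: [-2.7, -2.2, 1.0]
finger_gap: 0.0152
[0.5307 0.0051 0.2183]
```

View pics/w15.png

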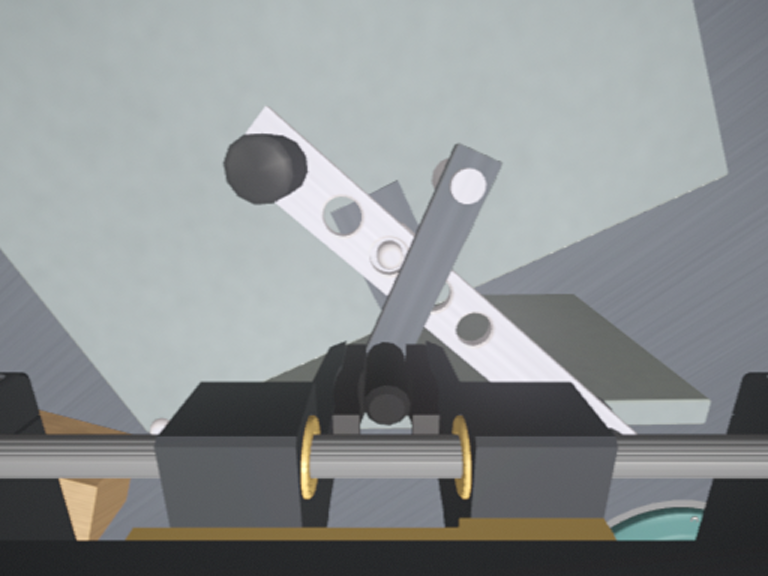

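```bash
python3 -m inch '[[0.0088,0.005,0,0,-1,-2],[0.0094,0.004,0,0,0,-2],[0.0098,0.0028,0,0,0,-2],[0.004,0.0005,0,0,0,0],[0,0,0,0,0,0]]'; python3 w.py w16
```

```text
clock: 11.85
eef_pos: [0.5525, 0.0148, 0.2184]
orientation: [[-0.721, -0.031, -0.692], [0.693, 0.0, -0.721], [0.022, -1.0, 0.021]]
force: [-2.5, 0.3, -0.2]
finger_gap: 0.0151
[0.5528 0.0148 0.2184]
```

View pics/w16.png

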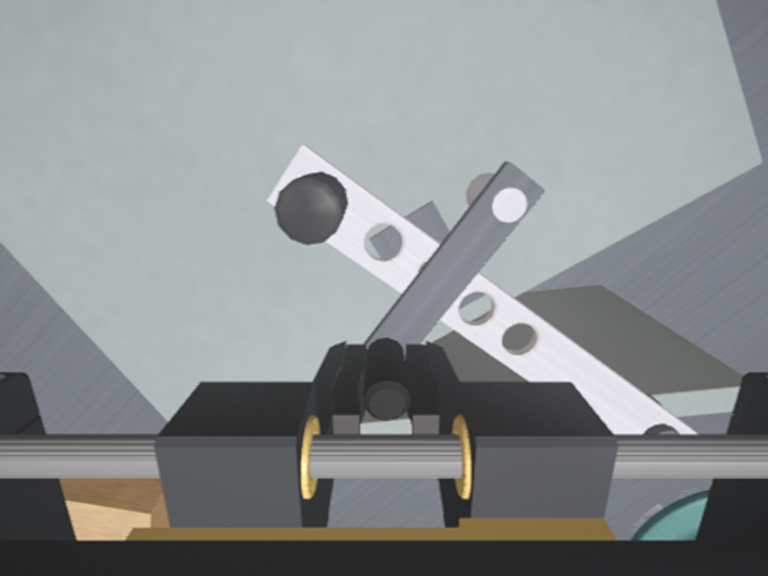

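```bash
python3 -m inch '[[0.004,0.0006,0,0,-1,0],[0.004,0.0003,0,0,0,0],[0,0,0,0,0,0]]';python3 -m inch '[[0.004,0,0,0,0,0],[0,0,0,0,0,0]]'; python3 w.py w17
```

```text
clock: 12.15
eef_pos: [0.5525, 0.0147, 0.2184]
orientation: [[-0.725, -0.028, -0.688], [0.689, 0.001, -0.725], [0.022, -1.0, 0.018]]
force: [-2.8, 0.7, -0.3]
finger_gap: 0.0154
clock: 12.32
eef_pos: [0.553, 0.0148, 0.2184]
orientation: [[-0.727, -0.034, -0.686], [0.686, 0.003, -0.727], [0.027, -0.999, 0.021]]
force: [-1.2, -0.2, -0.4]
finger_gap: 0.0152
[0.5532 0.0148 0.2184]
```

View pics/w17.png

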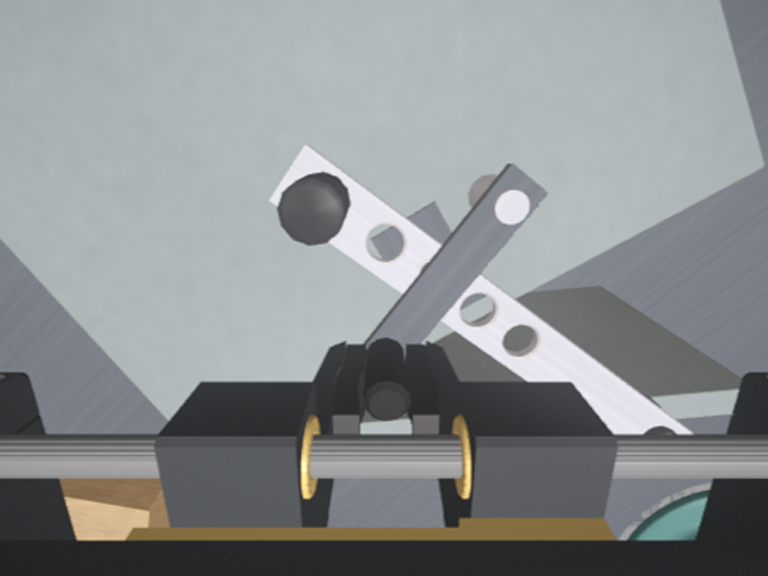

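```bash
python3 -m inch '[[0.008,0.0005,0,0,-1.5,0],[0.008,0.0005,0,0,0,0]]'; python3 -m inch '[[0,0,0,0,0,0],[0,0,0,0,0,0]]'
```

```text
clock: 12.53
eef_pos: [0.5543, 0.0149, 0.2179]
orientation: [[-0.729, -0.041, -0.683], [0.684, 0.003, -0.73], [0.032, -0.999, 0.026]]
force: [-31.6, -2.0, 19.0]
finger_gap: 0.0151
clock: 12.7
eef_pos: [0.5526, 0.0145, 0.2184]
orientation: [[-0.731, -0.043, -0.681], [0.681, 0.003, -0.732], [0.033, -0.999, 0.027]]
force: [0.8, 1.0, -4.3]
finger_gap: 0.015
```

The push met a hard stop at 31 N, so the keeper is at its stop. I'll release and withdraw.

```bash
python3 -m inch '[[0,0,0,0,0,0],[0,0,0,0,0,0],[0,0,0,0,0,0],[0,0,0,0,0,0],[0,0,0,0,0,0]]' 0.55; python3 -m inch '[[0,0,0.01,0,-1,0],[0,0,0.02,0,-1,0],[0,0,0.035,0,0,0],[0,0,0.035,0,0,0],[-0.02,0.02,0.03,0,0,0],[-0.03,0.03,0,0,0,0],[0,0.03,0,0,0,0],[0,0.03,0,0,0,0]]'; python3 -m inch '[[-0.02,0.035,0,0,0,0],[-0.02,0.035,0,0,0,0],[-0.02,0.035,0,0,0,0],[-0.02,0.035,0,0,0,0],[0,0,0,0,0,0]]'; python3 - <<'E'
from h import *
for n in("top","scene"):
    f=manip.grab_frame(n); a=f["color"][:,:,::-1]; a=a[125:255,215:345] if n=="top" else a[120:250,160:335]
    cv2.imwrite(f"pics/f_{n}.png",cv2.resize(a,None,fx=4.5,fy=4.5,interpolation=cv2.INTER_CUBIC))
E
```

```text
clock: 13.12
eef_pos: [0.5569, 0.0139, 0.2199]
orientation: [[-0.734, -0.032, -0.679], [0.679, 0.003, -0.734], [0.025, -0.999, 0.019]]
force: [0.1, -0.6, -0.2]
finger_gap: 0.0396
clock: 13.78
eef_pos: [0.5048, 0.1214, 0.3663]
orientation: [[-0.728, 0.021, -0.685], [0.685, 0.004, -0.728], [-0.013, -1.0, -0.017]]
force: [1.6, 0.6, -0.4]
finger_gap: 0.04
clock: 14.2
eef_pos: [0.4413, 0.2069, 0.3777]
orientation: [[-0.797, 0.021, -0.604], [0.603, 0.082, -0.793], [0.033, -0.996, -0.078]]
force: [0.1, -0.3, 0.1]
finger_gap: 0.0396
```

View pics/f_scene.png

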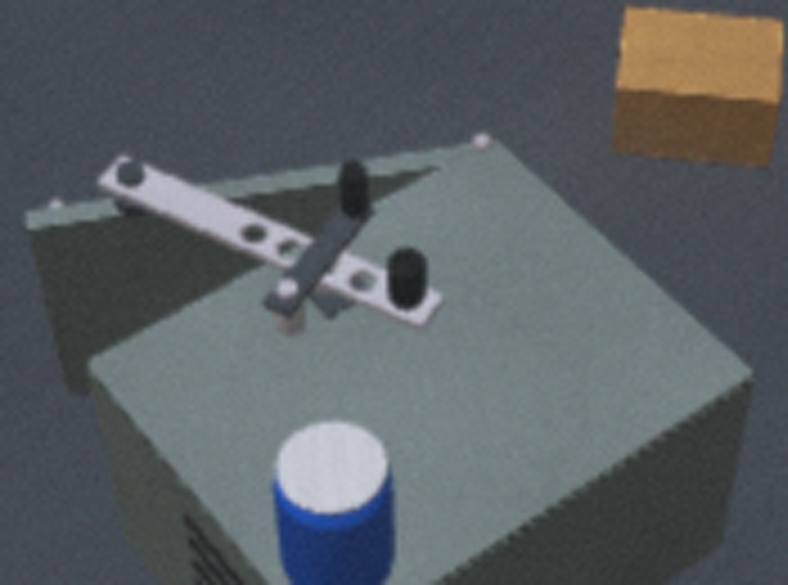

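View pics/f_top.png

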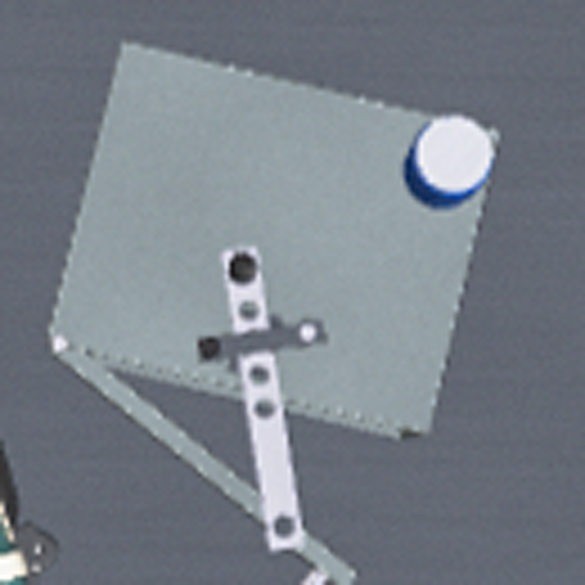

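```bash
python3 -m inch '[[0,0,0,0,0,0],[0,0,0,0,0,0],[0,0,0,0,0,0]]'; python3 -c "
from plant import manip;print(manip.close_job())"
```

```text
clock: 14.55
eef_pos: [0.4449, 0.2032, 0.3797]
orientation: [[-0.794, 0.027, -0.608], [0.608, 0.079, -0.79], [0.026, -0.997, -0.079]]
force: [-0.3, -0.1, -0.4]
finger_gap: 0.0397
the job is handed in; nothing more can be done
None
```

The door is propped ajar with the stay's second hole from the knob down over the peg, and the keeper is swung across it. I handed the job in at 14.6 s; no verdict was reported.

I gripped the stay by its knob, tilted it up and brought it and the door round. I then lowered that hole over the peg and swung the keeper round by its tab.

**Last checks:**
- **Stay:** the camera pictures after release showed the peg in the second hole from the knob, with the bar level. The gripper also came down to the same height as at the level grasp.
- **Keeper:** it lies across the stay at right angles. Pushing further met a hard stop at about 31 N. From the top pictures I measured about 2.22 rad of swing, against a stop at 2.27 and a required 2.05.
- **Other things:** the can and carton look unmoved in the last pictures. The pulley was outside those last crops, but the arm never went near it.
- **Robot:** it ended clear of everything, with the force reading near zero.

**Disagreements:** before lowering, two estimates of the hole's position differed by about 2 mm, and I corrected for that on the way down. The height I measured for the top of the keeper's pivot was about 9 mm above the stated height, which I took to be a screw head.

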